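# Reset the locking pressure dial of a paste dispenser

## Robot

A 6-joint arm with a two-finger parallel gripper is mounted at the origin on a cart in front of the work surface, level with it; the furniture and walls round the work are solid. World frame = base frame: x ahead of the robot, y to its left, z up, the work surface at z = 0. Lengths are in mm, angles in rad, forces in N, time in s.
With the tool pointing down it reaches from about 350 to 850 mm from the base axis. Payload 8.1 kg.
Tool frame: the origin (TCP) lies midway between the tips of the shut fingers; the grasp point (between the pads) lies 19 mm behind it; z points along the fingers, y is the line along which they close (so a half turn about z gives the same grasp; the last joint's range is limited). The gripper opens to 93 mm and grips with 3 to 60 N. Pads are 15 mm wide; open, the fingers measure 128 mm over their backs; the gripper's body (75 mm by 188 mm) begins 65 mm behind the grasp point.
Start: joints at [-1.234, 0.13, 1.488, -0, 1.523, -0.085], TCP at [245.662, -547.408, 218.635] pointing down, gripper open.
Joint ranges: [-2.96, 2.96], [-0.89, 2.26], [0.02, 2.5], [-1.34, 4.48], [0, 2.73], [-2.66, 2.66]. Speed limits (rad/s): [2.39, 2.39, 2.79, 3.14, 3.14, 3.14].

## Interface

Orientations are given as a 3x3 rotation matrix whose columns are the frame's x, y, z axes.
In Python, from bench import arm gives the robot as it stands. The module is installed in compiled form; this text tells all that it offers.
- The arm moves only by the tool jog_arm, never from a script. Its argument "deltas" is a list of rows, each a list of 7 numbers: the shift along the tool's x, y, z in m, then the turn, a rotation vector about the tool's x, y, z in degrees, then the opening, from -1 (shut) to 1 (fully open). A call has 1 to 20 rows; each row shifts and turns the commanded pose from where the row before left it, along the tool's axes as they then stand; what a row does not reach is not made up. A row lasts 1/12 s, in which the tool goes at most 41.7 mm and 7.16 degrees, less where a joint would pass 70% of its speed; a pose out of reach is approached as far as the arm can. A call with a gripper value outside its range is refused whole. The fingers move at their own pace and stop on an object; "squeeze" is the grip in N (left out, the last holds). Time passes only in rows, so rows that do not move let the fingers close. It gives the time, the measured TCP pose, the force, the opening and the grip force at its end, in the units of the state.
- arm.read_state(): the state, without advancing time (a new reading comes with each control period).
- arm.capture(name): name is "side" or "top" or "wrist"; returns the picture (480x640x3 uint8, red, green, blue); there is no depth.
- arm.calibration(name): a dict with "mtx" (3x3 intrinsics, pixels), "k1" (the pictures are not rectified: a ray, as slopes to the right and down, at radius r is drawn at 1 + k1 r^2 times it, then the intrinsics apply), "camera_from_world" (4x4, takes a point from world to camera coordinates); the wrist camera has in their place "T_tool_cam" (4x4, takes a point from camera to tool coordinates, whose origin is the TCP and whose axes are the flange's). Camera axes: x right, y up, looking along -z (the intrinsics and any distortion apply to the point x, -y, -z); pixel columns grow to the right and rows downward; lengths in mm; the calibration is good to about 2 mm. A picture is of the moment at which its call begins: read the wrist's pose just before it. calibration takes no time and is no camera call.
- arm.finish_job(): hands the job in; it is judged then, once.
Trained networks look in the newest picture that a camera, given by its name, has taken for a name from the list of things; names that differ only in an ending like _2 or _b are one class to them, and where a whole thing is asked for, a point or a joint stands for the part that bears it (a point fixed in the world has none). Each returns a list of dicts, best first, with "conf" (0 to 1); they miss things now and then, are a little off and sometimes report something else, mostly with a low value. They report only what shows in the picture. A call takes as long as a camera call.
- arm.search_frame(name, camera): "box" ([left, top, right, bottom] in pixels, round what is visible of it).
- arm.silhouettes(name, camera): "pixels" (480x640 bool, what is visible of it) and "box" ([left, top, right, bottom] in pixels, round what is visible of it).
The state is a dict: "time_s": time; "joint_pos": joint angles; "joint_velocities": joint speeds; "joint_torque": joint torques, N m; "eef_pos": TCP position; "ee_rot": TCP orientation; "force": force on the tool from outside, world axes, zero at the start; "torque": the same for the moment, N m; "finger_gap": finger opening in mm; "grasp_force": force on a finger pad.
Only numpy, scipy, OpenCV 4.12 (cv2) and the standard library are available. Lean on these libraries where they do the work, as an engineer would, in place of code of your own. Each camera call takes 0.05 s, during which the arm holds its last target. There are 200 camera calls.

## Task

Set the paste dispenser's pressure dial to the red flag and lock it there: pull the dial straight up to unlock it, turn it clockwise until its white pointer is near the flag, feel for the notch there by sliding the lug back and forth under light pressure, and press the dial gently down until it is fully home, and let go. Never turn the dial while it is locked, never force it in any direction (no more than 20 N up or down), and leave the parts lying round the dispenser where they are.

Things in the scene. Friction and masses are not known exactly. Their poses are not given: they have to be found in the camera images.
- dispenser: grey bench controller, 170 (x) x 150 (y) x 52 mm high, fixed to the bench; origin at the centre of its underside, x away from its front edge (the display lies on the front part of its top), z up. The dial stands on its top, axis vertical, 22 mm from the origin along +x.
- dial_grip (a point): middle of the dial's grip bar, on the dial's axis, rising and turning with it (83 mm above the bench at the start). Black disc, 52 mm diameter, with an upright bar on it, 50 long, 14 wide, 30 mm high, to be pinched from above across its 14 mm: bar top 15 mm above this point, disc face 15 mm below. The bar runs along the point's x axis, which points to the pointer; z up.
- dial_pointer (a point): tip of the white pointer lug on the dial's rim, 38 mm from the axis; x radially outward. The lug is the lock key: 7 mm wide, flat below. Down, it sits 7.5 mm deep in a 9.4 mm wide notch of the raised steel track (radius 32 mm) round the dial, so the dial turns no more than 0.05 rad either way; lifted 8 mm or more it passes over the track.
- flag_tip (a point): inner end of the small red flag, 38 mm from the dial's axis, lower than its disc; x radially outward. 0.57 to 1.48 rad clockwise (from above) of the pointer's start. It is only a rough guide: the track's only other notch, 9.4 mm wide, is centred anywhere within 0.2 rad either side of it. Find it by sliding the lug over the track under light pressure (5 to 8 N) until it drops in.
- dial_lift (a joint): how far the dial is pulled up, m: 0 fully down (locked), 0.013 the upper stop, about 0.007 when the lug is pressed on top of the track. A 2.5 N drag holds the dial at whatever height it is left.
- dial (a joint): dial angle, rad, 0 at the start notch, growing clockwise seen from above, stop at 1.7; 0.04 N m drag.
- boss_lift (a joint): give of the rubber mounted boss that carries dial, track and flag, m, up positive: 5 N/mm, about -0.0004 at rest, about 0.0036 when the dial is pulled up with 20 N and -0.0044 when it is pushed down with 20 N.
- boss_twist (a joint): twist of that boss, rad, clockwise positive: 10 N m/rad, so 0.1 means a torque of 1 N m.
- heat_sink: black finned heat sink, 30x50x22 mm, lying beside the dispenser; origin at the centre of its underside; a bystander
- terminal: green terminal block, 21x60x20 mm, beside the dispenser; origin at the centre of its underside; a bystander
- capacitor: dark blue can capacitor lying down, 22x52x22 mm, beside the dispenser; origin at the centre of its underside; a bystander
- tape: amber roll of tape lying flat, 60 mm across, 18 mm high, beside the dispenser; origin at the centre of its underside; a bystander

How it is judged (in metres and radians):
On the way, in this order (a step that is already met when the one before it is completed fails the run):
1. the dial is pulled up clear of its notch before it is turned (lift over 8.5 mm, turned less than 0.15 rad) (value of joint dial_lift above 0.0085 m and value of joint dial below 0.15 rad), for 0.1 s.
2. the raised dial is turned to the flag (pointer within 0.27 rad of it, still up more than 5 mm) (value of joint dial_lift above 0.005 m and value of joint dial above 0.4 rad and angle between the x axis of dial_pointer and the x axis of flag_tip, either way round below 0.27 rad), for 0.1 s.
At the end, for the whole second after the job is handed in: the dial is fully down (lift under 1.5 mm) in the notch at the red flag (pointer within 0.27 rad of the flag), at rest and not loaded (boss within 1.5 mm of its free height) (value of joint dial_lift between -0.002 and 0.0015 m and angle between the x axis of dial_pointer and the x axis of flag_tip, either way round below 0.27 rad and value of joint dial above 0.4 rad and value of joint boss_lift between -0.0015 and 0.0015 m and velocity of joint dial between -0.05 and 0.05 rad/s); the robot touches nothing.
It fails at once if the dial is pulled or pushed with more than about 21 N (boss more than 4 mm up or 4.7 mm down) (value of joint boss_lift above 0.004 m or value of joint boss_lift below -0.0047 m).
It fails at once if the dial is wrenched with more than 1 N m, as by turning it while locked (boss twisted more than 0.1 rad) (value of joint boss_twist above 0.1 rad or value of joint boss_twist below -0.1 rad).
It fails at once if a part beside the dispenser is moved more than 20 mm (distance of any of heat_sink, terminal, capacitor, tape from where it was at the start of the episode above 0.02 m).
It also fails if it takes over 54 s, if anything falls off the work surface, if the arm or the gripper's body presses on something with over 40 N, if the wrist force passes 120 N, or if a joint passes its speed limit or range.

## Working session

There is one attempt and no reset: what is moved stays moved. The work goes in short steps, Python scripts to look and compute and a tool call to move; the robot and the scene stay as the last step left them, time stands still between calls to the robot, and variables do not carry over. Pictures are saved under pics/ and viewed, at most 10 in all, crops included, and the job is handed in when it is done.

Besides the shell and the picture viewer there is one more tool, called after ">>>" by a JSON object that holds its "op" and its "data". jog_arm: Moves the arm, as the interface text tells. Its arguments: {"type":"object","properties":{"deltas":{"type":"array"},"squeeze":{"type":"number"}},"required":["deltas"]}

```bash
mkdir -p pics; cat > h.py <<'E'
import numpy as np,cv2
from bench import arm
def ray(cam,u,v,st=None):
    c=arm.calibration(cam);K=np.array(c["mtx"]);k=c["k1"]
    d=np.array([(u-K[0,2])/K[0,0],(v-K[1,2])/K[1,1]]);s=d.copy()
    for _ in range(20): s=d/(1+k*(s@s))
    r=np.array([s[0],-s[1],-1])
    if cam=="wrist":
        T=np.array(c["T_tool_cam"]);st=st or arm.read_state();R=np.array(st["ee_rot"])
        return R@T[:3,3]+np.array(st["eef_pos"]),R@T[:3,:3]@r
    M=np.array(c["camera_from_world"]);R=M[:3,:3]
    return -R.T@M[:3,3],R.T@r
def at(cam,u,v,z,st=None):
    o,d=ray(cam,u,v,st);return o+d*(z-o[2])/d[2]
E
cat > a.py <<'E'
from h import *
st=arm.read_state();print(st["time_s"],st["eef_pos"],np.round(st["ee_rot"],3).tolist(),st["force"],st["finger_gap"])
for c in["top","side"]:
    im=arm.capture(c);cv2.imwrite(f"pics/{c}0.png",im[...,::-1])
    for n in["dispenser","dial_grip","dial_pointer","flag_tip","heat_sink","terminal","capacitor","tape"]:
        if c=="side" and n not in("dial_pointer","flag_tip","dial_grip"):continue
        for r in arm.search_frame(n,c)[:2]:
            b=r["box"];u,v=(b[0]+b[2])/2,(b[1]+b[3])/2
            print(c,n,round(r["conf"],2),np.round(b),np.round(at(c,u,v,{"dispenser":52,"dial_grip":75,"dial_pointer":64,"flag_tip":60}.get(n,15))))
E
python3 a.py
```

```text
0.0 [ 245.45694253 -546.87159309  217.60858318] [[0.912, 0.409, -0.001], [0.409, -0.912, 0.002], [0.0, -0.002, -1.0]] [-0.07677477  0.20414993 -1.20483424] 92.839945823517
top dispenser 0.83 [311. 210. 391. 312.] [524. 116.  52.]
top dial_grip 0.94 [337. 243. 368. 267.] [535. 114.  75.]
top dial_pointer 0.66 [342. 244. 371. 272.] [531. 107.  64.]
top flag_tip 0.29 [325. 230. 379. 282.] [535. 115.  60.]
top heat_sink 0.7 [409. 259. 431. 275.] [518. -22.  15.]
top terminal 0.84 [404. 227. 436. 240.] [584. -21.  15.]
top terminal 0.63 [311. 216. 392. 314.] [518. 112.  15.]
top capacitor 0.51 [265. 280. 288. 290.] [473. 259.  15.]
top tape 0.79 [253. 222. 288. 251.] [569. 275.  15.]
side dial_grip 0.57 [311. 248. 344. 297.] [532. 108.  75.]
side dial_grip 0.17 [295. 282. 304. 288.] [487.  98.  75.]
side dial_pointer 0.68 [308. 248. 346. 294.] [538. 122.  64.]
side flag_tip 0.57 [294. 282. 302. 288.] [491. 114.  60.]
side flag_tip 0.5 [293. 220. 330. 250.] [548. 213.  60.]
```

```bash
python3 -c "
import cv2,numpy as np
a=cv2.imread('pics/top0.png')[200:320,290:410];b=cv2.imread('pics/side0.png')[210:330,260:380]
cv2.imwrite('pics/c0.png',np.hstack([cv2.resize(x,(400,400),interpolation=2) for x in(a,b)]))
from h import *
print(arm.calibration('wrist'))"
```

```text
{'mtx': array([[376.73648166,   0.        , 316.75222917],
       [  0.        , 376.73648166, 244.66965245],
       [  0.        ,   0.        ,   1.        ]]), 'k1': 0.001202484834958008, 'T_tool_cam': array([[-6.41949893e-04,  9.68087682e-01,  2.50610910e-01,
         6.87967359e+01],
       [ 9.99999635e-01,  7.62965859e-04, -3.85730178e-04,
         6.67595333e-01],
       [-5.64628202e-04,  2.50610571e-01, -9.68087818e-01,
        -1.64908221e+02],
       [ 0.00000000e+00,  0.00000000e+00,  0.00000000e+00,
         1.00000000e+00]])}
```

View pics/c0.png

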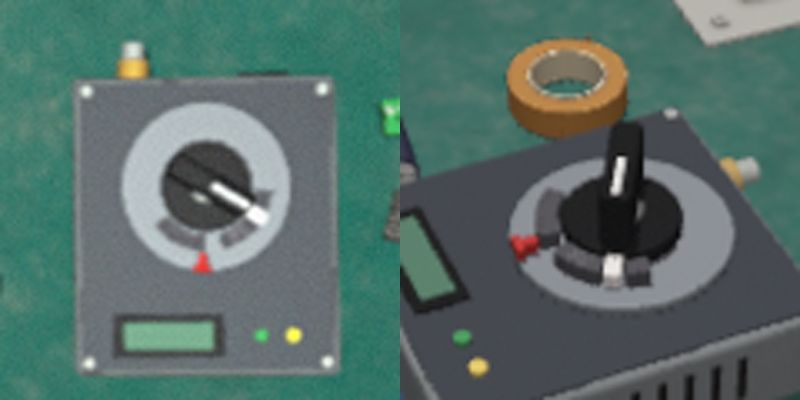

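>>> {"op": "jog_arm", "data": {"deltas": [[0.02675, -0.0242, 0, 0, 0, 0, 1], [0.02675, -0.0242, 0, 0, 0, 0, 1], [0.02675, -0.0242, 0, 0, 0, 0, 1], [0.02675, -0.0242, 0, 0, 0, 0, 1], [0.02675, -0.0242, 0, 0, 0, 0, 1], [0.02675, -0.0242, 0, 0, 0, 0, 1], [0.02675, -0.0242, 0, 0, 0, 0, 1], [0.02675, -0.0242, 0, 0, 0, 0, 1], [0.02675, -0.0242, 0, 0, 0, 0, 1], [0.02675, -0.0242, 0, 0, 0, 0, 1], [0.02675, -0.0242, 0, 0, 0, 0, 1], [0.02675, -0.0242, 0, 0, 0, 0, 1], [0.02675, -0.0242, 0, 0, 0, 0, 1], [0.02675, -0.0242, 0, 0, 0, 0, 1], [0.02675, -0.0242, 0, 0, 0, 0, 1], [0.02675, -0.0242, 0, 0, 0, 0, 1], [0.02675, -0.0242, 0, 0, 0, 0, 1], [0.02675, -0.0242, 0, 0, 0, 0, 1], [0.02675, -0.0242, 0, 0, 0, 0, 1], [0.02675, -0.0242, 0, 0, 0, 0, 1]]}}

```text
time_s: 2.32
eef_pos: [536.1, 115.1, 218.8]
ee_rot: [[0.912, 0.41, 0.001], [0.41, -0.912, 0.0], [0.001, 0.0, -1.0]]
force: [1.0, -0.8, -0.2]
finger_gap: 92.9
grasp_force: 0.0
```

>>> {"op": "jog_arm", "data": {"deltas": [[0, 0, 0, 0, 0, -6.2, 1], [0, 0, 0, 0, 0, -6.2, 1], [0, 0, 0, 0, 0, -6.2, 1], [0, 0, 0, 0, 0, -6.2, 1], [0, 0, 0, 0, 0, -6.2, 1], [0, 0, 0, 0, 0, -6, 1], [0, 0, 0, 0, 0, 0, 1]]}}

```text
time_s: 2.9
eef_pos: [535.6, 113.3, 218.7]
ee_rot: [[0.478, 0.878, 0.0], [0.878, -0.478, 0.0], [0.0, 0.0, -1.0]]
force: [0.1, 0.3, 1.1]
finger_gap: 93.4
grasp_force: 0.0
```

```bash
cat > b.py <<'E'
from h import *
import sys,json
st=arm.read_state();print(st["time_s"],np.round(st["eef_pos"],1),np.round(st["ee_rot"],3).tolist(),np.round(st["force"],1),np.round(st["joint_pos"],2))
im=arm.capture("wrist");cv2.imwrite(f"pics/{sys.argv[1]}.png",im[...,::-1])
json.dump({k:np.array(st[k]).tolist() for k in("eef_pos","ee_rot")},open(f"pics/{sys.argv[1]}.json","w"))
for n in["dial_grip","dial_pointer","flag_tip"]:
    for r in arm.silhouettes(n,"wrist")[:2]:
        b=r["box"];ys,xs=np.nonzero(r["pixels"])
        print(n,round(r["conf"],2),np.round(b),np.round(at("wrist",(b[0]+b[2])/2,(b[1]+b[3])/2,{"dial_grip":83,"dial_pointer":64,"flag_tip":60}[n],st),1))
E
python3 b.py w1
```

```text
2.9 [535.6 113.3 218.7] [[0.478, 0.878, 0.0], [0.878, -0.478, 0.0], [0.0, 0.0, -1.0]] [0.1 0.3 1.1] [ 0.11 -0.01  1.64  0.    1.52  0.61]
dial_grip 0.97 [286. 195. 346. 271.] [535.6 114.   83. ]
dial_pointer 0.72 [284. 196. 345. 270.] [532.6 110.5  64. ]
dial_pointer 0.56 [263. 171. 365. 276.] [535.8 118.1  64. ]
flag_tip 0.58 [264. 242. 276. 257.] [490.1 115.3  60. ]
```

View pics/w1.png

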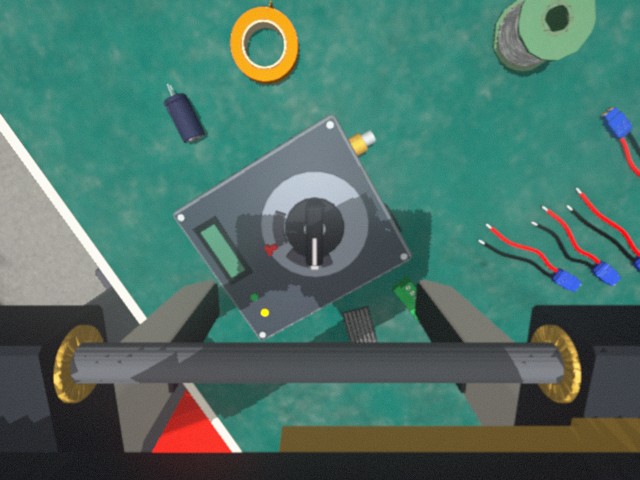

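```bash
python3 -c "
import cv2
a=cv2.imread('pics/w1.png')[165:285,240:390]
cv2.imwrite('pics/c1.png',cv2.resize(a,(750,600),interpolation=2))"
```

```text
(no output)
```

View pics/c1.png

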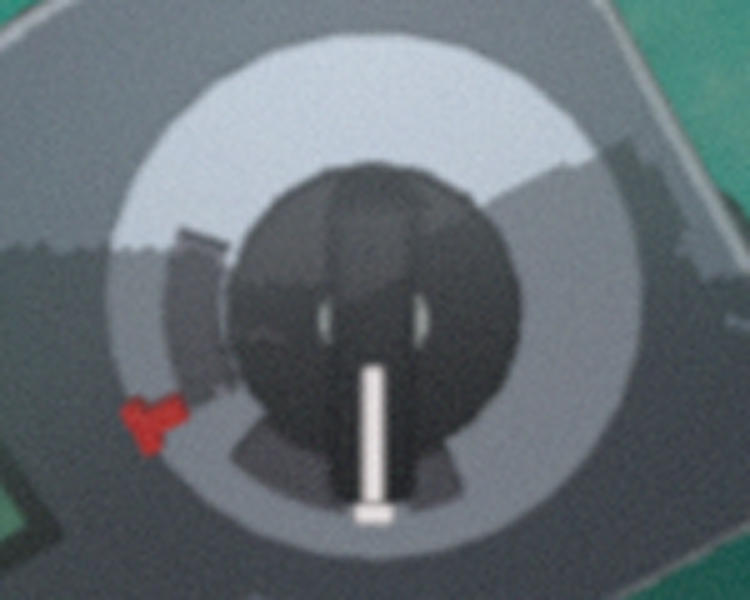

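```bash
python3 -c "
from h import *
import json
st=json.load(open('pics/w1.json'))
p=lambda u,v,z:at('wrist',240+u/5,165+v/5,z,st)
c=p(374,297,53);d=p(375,313,68);print('plate',c.round(1),'disc',d.round(1))
for n,u,v,z in[('lug',374,518,66),('flag',187,410,60),('segU outer',187,400,60),('segU inner',235,385,60),('segL outer',232,455,60),('segL inner',265,413,60),('bartopfront',372,490,98),('bartip',330,500,98)]:
  q=p(u,v,z);
  r=q-d;print(n,q.round(1),np.hypot(*r[:2]).round(1),np.degrees(np.arctan2(r[1],r[0])).round(1))
a=p(373,370,98);b=p(374,500,98);print(np.degrees(np.arctan2(*(b-a)[1::-1])))
"
```

```text
plate [535.2 115.2  53. ] disc [535.5 115.3  68. ]
lug [517.4  82.5  66. ] 37.5 -118.9
flag [496.9 114.4  60. ] 38.6 -178.6
segU outer [497.8 116.   60. ] 37.7 179.0
segU inner [506.7 114.3  60. ] 28.9 -178.0
segL outer [499.8 103.3  60. ] 37.7 -161.4
segL inner [508.8 107.3  60. ] 27.9 -163.2
bartopfront [524.5  95.9  98. ] 22.3 -119.6
bartip [517.9  97.6  98. ] 25.0 -135.0
-118.2310773873305
```

>>> {"op": "jog_arm", "data": {"deltas": [[0.0016, -0.001, 0.03, 0, 0, 0, 1], [0, 0, 0.03, 0, 0, 0, 1], [0, 0, 0.03, 0, 0, 0, 1], [0, 0, 0.02, 0, 0, 0, 0.6], [0, 0, 0.012, 0, 0, 0, 0.2], [0, 0, 0.01, 0, 0, 0, -0.2], [0, 0, 0.008, 0, 0, 0, -0.2], [0, 0, 0.004, 0, 0, 0, -0.2], [0, 0, 0, 0, 0, 0, -0.4], [0, 0, 0, 0, 0, 0, -0.4]], "squeeze": 20}}

```text
time_s: 3.93
eef_pos: [536.2, 115.2, 75.6]
ee_rot: [[0.482, 0.876, 0.001], [0.876, -0.482, 0.0], [0.001, 0.001, -1.0]]
force: [0.4, -0.0, 0.8]
finger_gap: 51.0
grasp_force: 0.0
```

>>> {"op": "jog_arm", "data": {"deltas": [[0, 0, 0.001, 0, 0, 0, -0.6], [0, 0, 0, 0, 0, 0, -0.7], [0, 0, 0, 0, 0, 0, -0.8], [0, 0, 0, 0, 0, 0, -0.9], [0, 0, 0, 0, 0, 0, -1], [0, 0, 0, 0, 0, 0, -1], [0, 0, 0, 0, 0, 0, -1], [0, 0, 0, 0, 0, 0, -1]], "squeeze": 25}}

```text
time_s: 4.6
eef_pos: [534.9, 115.5, 73.5]
ee_rot: [[0.482, 0.876, -0.001], [0.876, -0.482, 0.001], [-0.0, -0.001, -1.0]]
force: [-3.8, 2.7, 2.0]
finger_gap: 13.9
grasp_force: 25.0
```

>>> {"op": "jog_arm", "data": {"deltas": [[0, -0.0003, 0, 0, 0, 0, -1], [0, 0, -0.0005, 0, 0, 0, -1], [0, 0, -0.0005, 0, 0, 0, -1], [0, 0, -0.0005, 0, 0, 0, -1], [0, 0, -0.0005, 0, 0, 0, -1], [0, 0, -0.0005, 0, 0, 0, -1], [0, 0, -0.0005, 0, 0, 0, -1]]}}

```text
time_s: 5.18
eef_pos: [534.9, 115.4, 76.2]
ee_rot: [[0.482, 0.876, -0.001], [0.876, -0.482, 0.0], [-0.0, -0.001, -1.0]]
force: [-2.5, 5.5, -3.3]
finger_gap: 13.7
grasp_force: 24.9
```

>>> {"op": "jog_arm", "data": {"deltas": [[0, 0, -0.0008, 0, 0, 0, -1], [0, 0, -0.0008, 0, 0, 0, -1], [0, 0, -0.0008, 0, 0, 0, -1], [0, 0, -0.0008, 0, 0, 0, -1], [0, 0, -0.0008, 0, 0, 0, -1], [0, 0, -0.0008, 0, 0, 0, -1], [0, 0, -0.0008, 0, 0, 0, -1], [0, 0, -0.0008, 0, 0, 0, -1], [0, 0, -0.0008, 0, 0, 0, -1], [0, 0, -0.0008, 0, 0, 0, -1], [0, 0, 0, 0, 0, 0, -1], [0, 0, 0, 0, 0, 0, -1]]}}

```text
time_s: 6.18
eef_pos: [534.9, 115.4, 84.4]
ee_rot: [[0.482, 0.876, -0.001], [0.876, -0.482, 0.0], [-0.0, -0.001, -1.0]]
force: [-3.4, 4.3, -2.5]
finger_gap: 13.8
grasp_force: 25.0
```

```bash
python3 -c "
from h import *
im=arm.capture('side');s=arm.read_state();print(s['time_s'],s['eef_pos'],s['force'],s['torque'])
cv2.imwrite('pics/s2.png',cv2.resize(im[190:340,240:400,::-1],(640,600),interpolation=2))"
```

```text
6.2333 [534.92536089 115.39186458  84.39853832] [-3.55584993  4.31018783 -2.55177869] [ 7.82273970e-01  5.89813248e-01 -4.34711104e-04]
```

View pics/s2.png

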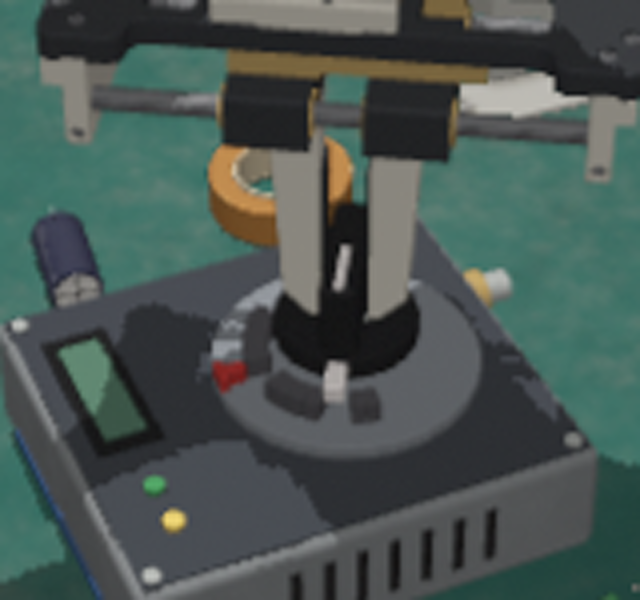

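>>> {"op": "jog_arm", "data": {"deltas": [[0, 0, 0, 0, 0, 3, -1], [0, 0, 0, 0, 0, 5, -1], [0, 0, 0, 0, 0, 5, -1], [0, 0, 0, 0, 0, 5, -1], [0, 0, 0, 0, 0, 5, -1], [0, 0, 0, 0, 0, 5, -1], [0, 0, 0, 0, 0, 5, -1], [0, 0, 0, 0, 0, 5, -1], [0, 0, 0, 0, 0, 5, -1], [0, 0, 0, 0, 0, 4, -1], [0, 0, 0, 0, 0, 2, -1], [0, 0, 0, 0, 0, 0, -1], [0, 0, 0, 0, 0, 0, -1]]}}

```text
time_s: 7.32
eef_pos: [534.8, 115.4, 84.3]
ee_rot: [[0.978, 0.211, -0.001], [0.211, -0.978, 0.0], [-0.001, -0.001, -1.0]]
force: [-3.2, 4.5, -2.1]
finger_gap: 13.8
grasp_force: 25.0
```

```bash
python3 -c "
from h import *
im=arm.capture('side');s=arm.read_state();print(s['time_s'],s['eef_pos'],s['force'],s['torque'])
cv2.imwrite('pics/s3.png',cv2.resize(im[250:320,270:370,::-1],(800,560),interpolation=2))"
```

```text
7.3667 [534.77709227 115.44697292  84.34894584] [-3.76344838  4.39985745 -2.57816692] [0.92352743 0.70975031 0.03471683]
```

View pics/s3.png

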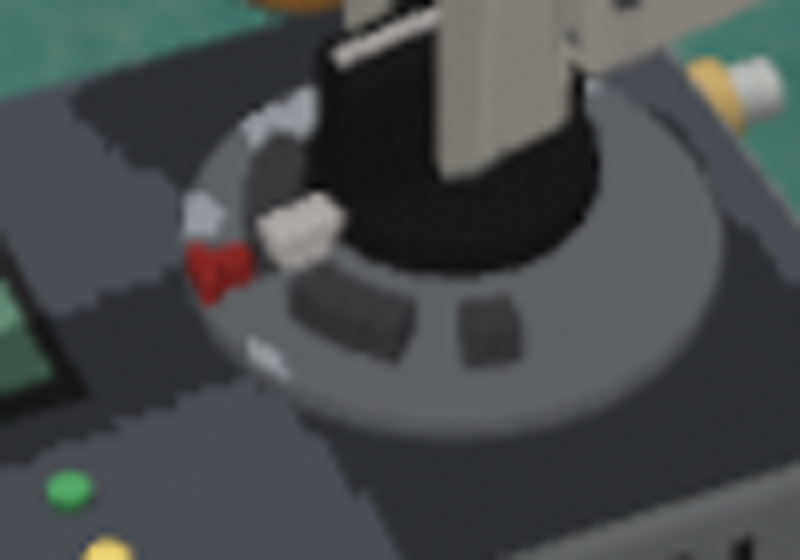

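>>> {"op": "jog_arm", "data": {"deltas": [[0, 0, 0.0005, 0, 0, 2, -1], [0, 0, 0.0007, 0, 0, 0, -1], [0, 0, 0.0007, 0, 0, 0, -1], [0, 0, 0.0007, 0, 0, 0, -1], [0, 0, 0.0006, 0, 0, 0, -1], [0, 0, 0.0006, 0, 0, 0, -1], [0, 0, 0.0006, 0, 0, 0, -1], [0, 0, 0.0005, 0, 0, 0, -1], [0, 0, 0, 0, 0, 0, -1], [0, 0, 0, 0, 0, 0, -1]]}}

```text
time_s: 8.2
eef_pos: [534.9, 115.5, 80.2]
ee_rot: [[0.984, 0.177, -0.001], [0.177, -0.984, 0.0], [-0.001, -0.0, -1.0]]
force: [-5.6, 4.5, 3.9]
finger_gap: 13.7
grasp_force: 25.0
```

>>> {"op": "jog_arm", "data": {"deltas": [[0, 0, 0.0004, 0, 0, 0, -1], [0, 0, 0.0004, 0, 0, 0, -1], [0, 0, 0, 0, 0, 0, -1], [0, 0, 0, 0, 0, 0, -1]]}}

```text
time_s: 8.53
eef_pos: [534.9, 115.5, 79.5]
ee_rot: [[0.984, 0.177, -0.001], [0.177, -0.984, 0.0], [-0.001, -0.001, -1.0]]
force: [-8.2, 4.5, 4.4]
finger_gap: 13.8
grasp_force: 25.0
```

>>> {"op": "jog_arm", "data": {"deltas": [[0, 0, 0.0002, 0, 0, 0.5, -1], [0, 0, 0, 0, 0, 0.5, -1], [0, 0, 0, 0, 0, 0.5, -1], [0, 0, 0, 0, 0, 0.5, -1], [0, 0, 0, 0, 0, 0, -1]]}}

```text
time_s: 8.95
eef_pos: [534.8, 115.5, 78.9]
ee_rot: [[0.99, 0.142, -0.001], [0.142, -0.99, 0.0], [-0.001, -0.001, -1.0]]
force: [-4.5, 4.1, 0.6]
finger_gap: 14.2
grasp_force: 25.0
```

>>> {"op": "jog_arm", "data": {"deltas": [[0, 0, 0.0005, 0, 0, 0, -1], [0, 0, 0.0005, 0, 0, 0, -1], [0, 0, 0.0005, 0, 0, 0, -1], [0, 0, 0, 0, 0, 0, -1]]}}

```text
time_s: 9.28
eef_pos: [534.8, 115.5, 77.4]
ee_rot: [[0.99, 0.142, -0.001], [0.142, -0.99, 0.0], [-0.001, -0.001, -1.0]]
force: [-4.9, 5.2, 1.8]
finger_gap: 14.0
grasp_force: 25.0
```

>>> {"op": "jog_arm", "data": {"deltas": [[0, 0, 0.0005, 0, 0, 0, -1], [0, 0, 0.0005, 0, 0, 0, -1], [0, 0, 0.0005, 0, 0, 0, -1], [0, 0, 0.0005, 0, 0, 0, -1], [0, 0, 0.0005, 0, 0, 0, -1], [0, 0, 0.0005, 0, 0, 0, -1], [0, 0, 0, 0, 0, 0, -1]]}}

```text
time_s: 9.87
eef_pos: [534.8, 115.5, 74.4]
ee_rot: [[0.99, 0.142, -0.001], [0.142, -0.99, 0.0], [-0.001, -0.001, -1.0]]
force: [-5.8, 4.4, 2.4]
finger_gap: 13.8
grasp_force: 25.0
```

>>> {"op": "jog_arm", "data": {"deltas": [[0, 0, 0.0005, 0, 0, 0, -1], [0, 0, 0.0005, 0, 0, 0, -1], [0, 0, 0.0005, 0, 0, 0, -1], [0, 0, 0.0005, 0, 0, 0, -1], [0, 0, 0, 0, 0, 0, -1], [0, 0, 0, 0, 0, 0, -1]]}}

```text
time_s: 10.37
eef_pos: [534.9, 115.5, 72.8]
ee_rot: [[0.99, 0.142, -0.001], [0.142, -0.99, 0.0], [-0.001, -0.001, -1.0]]
force: [-7.7, 4.3, 5.2]
finger_gap: 14.0
grasp_force: 25.0
```

>>> {"op": "jog_arm", "data": {"deltas": [[0, 0, 0.0004, 0, 0, 0, -1], [0, 0, 0.0004, 0, 0, 0, -1], [0, 0, 0, 0, 0, 0, -1], [0, 0, 0, 0, 0, 0, -1]]}}

```text
time_s: 10.7
eef_pos: [535.0, 115.5, 72.4]
ee_rot: [[0.99, 0.142, -0.001], [0.142, -0.99, 0.0], [-0.001, -0.001, -1.0]]
force: [-9.0, 4.4, 7.1]
finger_gap: 13.9
grasp_force: 25.0
```

Stiff resistance at the starting height: fully home. Release slowly in place (no upward pull), then rise.

>>> {"op": "jog_arm", "data": {"deltas": [[0, 0, 0, 0, 0, 0, -0.6], [0, 0, 0, 0, 0, 0, -0.5], [0, 0, 0, 0, 0, 0, -0.4], [0, 0, 0, 0, 0, 0, -0.2], [0, 0, 0, 0, 0, 0, -0.1], [0, 0, 0, 0, 0, 0, -0.1], [0, 0, 0, 0, 0, 0, -0.1]]}}

```text
time_s: 11.28
eef_pos: [535.3, 115.1, 71.4]
ee_rot: [[0.99, 0.142, 0.0], [0.142, -0.99, -0.0], [0.0, 0.0, -1.0]]
force: [-0.1, -0.4, -0.4]
finger_gap: 41.5
grasp_force: 0.0
```

>>> {"op": "jog_arm", "data": {"deltas": [[0, 0, -0.005, 0, 0, 0, 0], [0, 0, -0.01, 0, 0, 0, 0], [0, 0, -0.02, 0, 0, 0, 0], [0, 0, -0.025, 0, 0, 0, 0], [0, 0, -0.025, 0, 0, 0, 0], [0, 0, -0.025, 0, 0, 0, 0], [0, 0, -0.02, 0, 0, 0, 0], [0, 0, -0.01, 0, 0, 0, 0], [0, 0, 0, 0, 0, 0, 0], [0, 0, 0, 0, 0, 0, 0]]}}

```text
time_s: 12.12
eef_pos: [535.5, 115.3, 211.7]
ee_rot: [[0.99, 0.142, 0.001], [0.142, -0.99, 0.0], [0.001, -0.0, -1.0]]
force: [-0.0, -0.4, -0.6]
finger_gap: 46.5
grasp_force: 0.0
```

```bash
python3 -c "
from h import *
s=arm.read_state();print(s['time_s'],s['eef_pos'],s['force'],s['finger_gap'])
a=arm.capture('side')[250:320,270:370,::-1];b=arm.capture('wrist')[150:290,220:420,::-1]
cv2.imwrite('pics/s4.png',np.hstack([cv2.resize(x,(400,280),interpolation=2) for x in(a,b)]))"
```

```text
12.1167 [535.49299575 115.27245309 211.68630457] [-0.01476558 -0.44742543 -0.61273469] 46.511237268055076
```

View pics/s4.png

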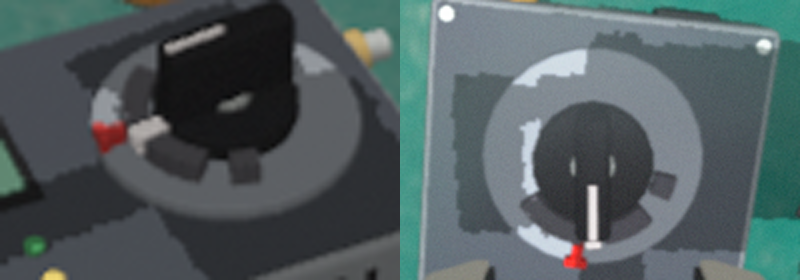

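The pictures show the lug at (150,133) on the left, seated level with the track in the notch beside the flag (110,135). The wrist view shows the pointer just short of the flag, and the arm is clear.

```bash
python3 -c "
from bench import arm
print(arm.finish_job())"
```

```text
the job is handed in; nothing more can be done
None
```

The dial is turned about 0.92 rad clockwise to the notch beside the red flag, pressed fully home and released. The job was handed in with the arm clear; no verdict came back.

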